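# Free a seized hold-down screw, seat the plaque and nip it up again

## Robot

A 6-joint arm with a two-finger parallel gripper is mounted at the origin on the work surface. World frame = base frame: x ahead of the robot, y to its left, z up, the work surface at z = 0. Lengths are in mm, angles in rad, forces in N, time in s.
With the tool pointing down it reaches from about 400 to 925 mm from the base axis. Payload 12.5 kg.
Tool frame: the origin (TCP) lies midway between the tips of the shut fingers; the grasp point (between the pads) lies 19 mm behind it (env.tcp_to_grasp is the distance from the TCP to the grasp point, in mm); z points along the fingers, y is the line along which they close (so a half turn about z gives the same grasp; the last joint's range is limited). The gripper opens to 95 mm and grips with 3 to 60 N. Pads are 20 mm wide; open, the fingers measure 119 mm over their backs; the gripper's body (75 mm by 180 mm) begins 59 mm behind the grasp point.
Start: joints at [-1.455, 0.491, 1.559, -0, 1.092, -0.106], TCP at [137.513, -609.702, 214.661] pointing down, gripper open.
Joint ranges: [-3.1, 3.1], [-0.84, 2.19], [0.05, 2.79], [-1.13, 4.28], [0.06, 2.93], [-2.69, 2.69]. Speed limits (rad/s): [2.22, 2.22, 2.79, 3.14, 3.14, 3.14].

## Interface

Orientations are given as [roll, pitch, yaw] about the fixed x, y, z axes, in that order (R = Rz(yaw) Ry(pitch) Rx(roll)).
In Python, from cell import env gives the robot as it stands. The module is installed in compiled form; this text tells all that it offers.
- The arm moves only by the tool step_arm, never from a script. Its argument "plan" is a list that holds one entry, the list of rows, each a list of 5 numbers: the shift along the tool's x, y, z in mm, then the turn about the tool's z in degrees, then the opening, from -1 (shut) to 1 (fully open). A call has 1 to 8 rows; each row is the pose to reach, as a shift and turn from the pose commanded when the call began, along the tool's axes at that moment; what a row does not reach only later rows make up. A row lasts 1/12 s, in which the tool goes at most 41.7 mm and 7.16 degrees, less where a joint would pass 70% of its speed; a pose out of reach is approached as far as the arm can. A call with a gripper value outside its range is refused whole. The fingers move at their own pace and stop on an object; the grip force is fixed at half the most. Time passes only in rows, so rows that repeat a pose let the fingers close. It gives the time, the measured TCP pose, the force, the opening and the grip force at its end, in the units of the state.
- env.state(): the state, without advancing time (a new reading comes with each control period).
- env.read_camera(name): name is "side" or "top" or "wrist"; returns the picture (384x512x3 uint8, blue, green, red); there is no depth.
- env.get_calibration(name): a dict with "K" (3x3 intrinsics, pixels), "extrinsics" (4x4, takes a point from world to camera coordinates). Camera axes: x right, y up, looking along -z (the intrinsics and any distortion apply to the point x, -y, -z); pixel columns grow to the right and rows downward; lengths in mm; the calibration is good to about 2 mm. The wrist camera is an equidistant fisheye: a pixel r from the principal point sees the ray r / f radians off the axis. A picture is of the moment at which its call begins: read the wrist's pose just before it. get_calibration takes no time and is no camera call; for the wrist camera it gives the pose at the moment of the call.
- env.job_done(): hands the job in; it is judged then, once.
The state is a dict: "t": time; "joints": joint angles; "qvel": joint speeds; "tau": joint torques, N m; "eef_pos": TCP position; "tcp_rot": TCP orientation; "ft_force": force on the tool from outside, world axes, zero at the start; "moment": the same for the moment, N m; "opening": opening from 0.0 (shut) to 1.0 (fully open); "grip_force": force on a finger pad.
Only numpy, scipy, OpenCV 4.12 (cv2) and the standard library are available. Lean on these libraries where they do the work, as an engineer would, in place of code of your own. Each camera call takes 0.05 s, during which the arm holds its last target. There are 200 camera calls.

## Task

The plaque has crept back from the end stop of the hold-down jig, and the wing screw that clamps it has seized. Break the screw loose with a short firm twist of its wing knob (anticlockwise from above) and turn it on until the rubber foot stands clear of the plaque by about 2 mm, slide the plaque gently along the channel until it is fully home against the end stop, then turn the knob back down until the foot is just finger-snug on the plaque, with clearly less force than it was clamped with before. Leave the gouge and the sanding block beside the jig where they lie.

Things in the scene. Friction and masses are not known exactly. Their poses are not given: they have to be found in the camera images.
- jig: Hold-down jig fixed to the bench: plywood base 280 x 170 x 18 mm with a channel along it between two wooden rails (12 mm high, inner faces 75 mm apart, from x = -90 to +110 mm), an end stop at its far end and a steel bridge across it. Origin: centre of the base's underside, on the bench. x runs along the channel towards the stop, y to its left, z up; the open end (-x) faces the robot.
- stop_face (a point): Foot of the end stop's face, in the middle of the channel, at the height of the jig's floor (18 mm over the bench); the stop is a wooden bar across the channel, 115 mm wide, 20 mm thick, 22 mm high. Axes as the jig's.
- boss_top (a point): Top of the round nut boss (28 mm wide) in the middle of the steel bridge, on the vertical axis of the screw, 82 mm above the bench, 65 mm short of the stop's face. The bridge's bar is 30 mm wide (along the channel), 142 mm long, its top 72 mm above the bench; its legs stand outside the rails.
- knob_grip (a point): Centre of the black wing knob on the screw: an upright bar 64 mm long (along this point's x axis, which turns with the knob), 16 mm thick (y), 30 mm high; point on the screw's axis, half-way up, 112 mm over the bench at the start. Under it a 25 mm wide collar (28 to 22 mm below the point). Right-hand screw, 10 mm a turn (1.6 mm a rad): anticlockwise from above loosens and lifts; 5 rad to its end.
- foot: Rubber foot (36 mm disc) under the screw; origin: centre of its lower face. Starts jammed on the plaque by over 35 N: 0.35 to 0.65 N m breaks the screw loose, easing as the rubber relaxes; the foot is off within 1.1 rad, then the knob takes a steady 0.09 N m. Turned down again, from the touch on each newton of clamping adds about 0.01 N m while turning; some 14 N is finger-snug. Stays as left.
- plaque_center (a point): Centre (half-way up) of the oak plaque lying in the channel on the jig's floor under the foot: 180 mm long (its x axis, along the channel), 70 mm wide, 20 mm thick, about 200 g, a burnt picture on its face. Its near end is free. Fully home its far end touches the stop and this point is 90 mm from the stop's face; at the start it is 12 to 28 mm short of that. Clamped, it will not slide.
- gouge: Carving gouge with a cork-coloured handle lying beside the jig on its left (+y), about 190 mm long and 23 mm high; origin under the ferrule between handle and blade. To be left alone.
- sanding_block: Cork sanding block 90 x 45 x 28 mm lying beside the jig on its right (-y); origin at the centre of its underside. To be left alone.
There are look-alikes about, which are no part of the job. Leave any green or yellow look-alike of the part that bears plaque_center alone.

How it is judged (in metres and radians):
On the way, in this order (a step that is already met when the one before it is completed fails the run):
1. the seized screw is broken loose and backed off: the rubber foot stands at least 1 mm clear of the plaque (z of foot in the frame of jig above 0.039 m and contact force between foot and plaque below 0.5 N), for 0.2 s.
2. the plaque lies flat and fully home against the end stop (within 2 mm) with the foot still clear of it (x of plaque_center in the frame of jig above 0.018 m and angle between plaque_center's own z axis and vertical below 0.05 rad and contact force between foot and plaque below 0.5 N), for 0.2 s.
At the end, for the whole second after the job is handed in: the plaque lies flat and home against the end stop (gap under 2 mm) and the rubber foot bears on it with 5 to 25 N (it was over 35 N at the start), the knob let go (x of plaque_center in the frame of jig above 0.018 m and angle between plaque_center's own z axis and vertical below 0.05 rad and contact force between foot and plaque between 5 and 25 N); the robot touches nothing.
It fails at once if the screw is tightened still harder: the foot presses on the plaque with more than 75 N (contact force between foot and plaque above 75 N).
It fails at once if the plaque is not slid gently: the gripper pushes it with more than 30 N (contact force between the fingers and plaque above 30 N).
It fails at once if the gouge or the sanding block is disturbed (moved by more than 30 mm) (distance of any of gouge, sanding_block from where it was at the start of the episode above 0.03 m).
It also fails if it takes over 72 s, if anything falls off the work surface, if the arm or the gripper's body presses on something with over 40 N, if the wrist force passes 120 N, or if a joint passes its speed limit or range.

## Working session

There is one attempt and no reset: what is moved stays moved. The work goes in short steps, Python scripts to look and compute and a tool call to move; the robot and the scene stay as the last step left them, time stands still between calls to the robot, and variables do not carry over. Pictures are saved under pics/ and viewed, at most 10 in all, crops included, and the job is handed in when it is done.

Besides the shell and the picture viewer there is one more tool, called after "Request:" as a command line: name --argument value ..., lists and objects as JSON in quotes. step_arm: Moves the arm, as the interface text tells. Its arguments: {"type":"object","properties":{"plan":{"type":"array"}},"required":["plan"]}

```bash
mkdir -p pics
python3 - <<'E'
from cell import env
import cv2,numpy as np
for n in("top","side"):
    im=env.read_camera(n); cv2.imwrite(f"pics/{n}0.png",im)
    c=env.get_calibration(n); print(n,np.round(c["K"],1).tolist(),np.round(c["extrinsics"],3).tolist(),[k for k in c])
s=env.state(); print({k:np.round(v,3).tolist() for k,v in s.items()})
E
```

```text
top [[372.2, 0.0, 245.8], [0.0, 372.2, 184.4], [0.0, 0.0, 1.0]] [[-0.016, -1.0, 0.002, -48.927], [0.97, -0.015, 0.243, -564.554], [-0.243, 0.005, 0.97, -817.977], [0.0, 0.0, 0.0, 1.0]] ['K', 'extrinsics']
side [[375.1, 0.0, 255.8], [0.0, 375.1, 195.6], [0.0, 0.0, 1.0]] [[-0.832, -0.555, 0.001, 430.612], [0.43, -0.643, 0.634, -321.462], [-0.351, 0.528, 0.774, -872.855], [0.0, 0.0, 0.0, 1.0]] ['K', 'extrinsics']
{'t': 0.1, 'joints': [-1.455, 0.491, 1.559, -0.0, 1.092, -0.106], 'qvel': [-0.001, -0.002, -0.002, -0.001, 0.002, 0.0], 'tau': [0.003, -61.362, -25.861, 0.069, 0.047, -0.0], 'eef_pos': [137.498, -609.486, 214.151], 'tcp_rot': [-3.141, -0.0, 0.222], 'ft_force': [-0.138, -0.097, -0.306], 'moment': [0.013, -0.008, -0.038], 'grip_force': 0.0, 'opening': 1.001}
```

View pics/top0.png

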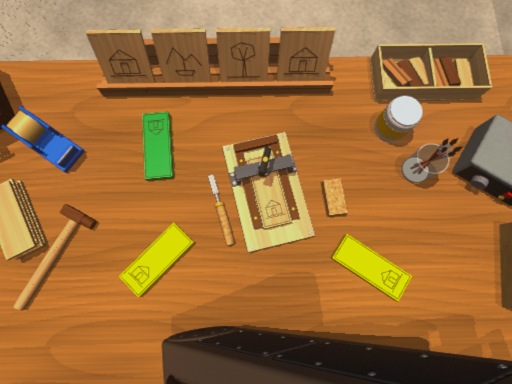

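View pics/side0.png

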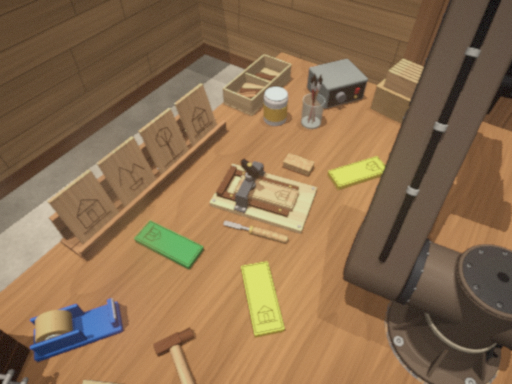

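The jig is at about (268,190) in the top view. The plaque in its channel is oak-coloured, near (272,200). The green look-alike (157,145), the yellow ones (157,259) and (372,267), and the rack plaques all lie outside the jig. I'll enlarge the jig to confirm.

```bash
cat > h.py <<'E'
from cell import env
import cv2,numpy as np
def ray(n,u,v,cal=None):
    c=cal or env.get_calibration(n);K=np.array(c["K"]);E=np.array(c["extrinsics"])
    a=(u-K[0,2])/K[0,0];b=(v-K[1,2])/K[1,1]
    if n=="wrist":
        r=np.hypot(a,b);k=np.sin(r)/r if r>1e-9 else 1
        d=np.array([a*k,-b*k,-np.cos(r)])
    else: d=np.array([a,-b,-1])
    R=E[:3,:3];return -R.T@E[:3,3],R.T@d
def pt(n,u,v,z,cal=None):
    o,d=ray(n,u,v,cal);return o+d*(z-o[2])/d[2]
def proj(n,P,cal=None):
    c=cal or env.get_calibration(n);K=np.array(c["K"]);E=np.array(c["extrinsics"])
    p=E[:3,:3]@np.array(P)+E[:3,3];x,y,z=p[0],-p[1],-p[2]
    if n=="wrist":
        r=np.hypot(x,y);t=np.arctan2(r,z);x,y=x/r*t,y/r*t
    else:x,y=x/z,y/z
    return np.array([K[0,0]*x+K[0,2],K[1,1]*y+K[1,2]])
E
python3 - <<'E'
import cv2
im=cv2.imread("pics/top0.png")[125:255,200:360]
cv2.imwrite("pics/topc.png",cv2.resize(im,None,fx=4.6,fy=4.6,interpolation=cv2.INTER_CUBIC))
E
```

```text
(no output)
```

View pics/topc.png

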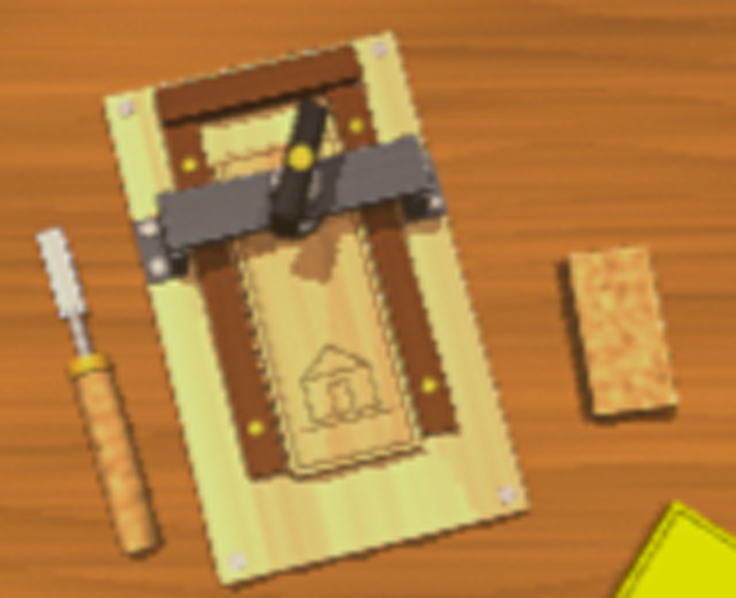

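The oak plaque with the burnt house lies in the channel under the bridge, with its near end at crop (355,460) (full image (277,225)). The black wing knob runs from crop (313,98) to (286,225). This is the plaque meant: it is oak and sits under the foot, while the look-alikes are loose and green or yellow.

Run:
```python
from h import *
f=lambda u,v,z:pt("top",200+(u+.5)/4.6-.5,125+(v+.5)/4.6-.5,z)
C=[f(*p,18) for p in((107,97),(393,32),(527,510),(222,585))]
for c in C:print(c.round(1))
c=np.mean(C,0);print("centre",c)
print("len",[np.linalg.norm(C[i]-C[(i+1)%4]).round(1) for i in range(4)])
ax=(C[0]+C[1]-C[2]-C[3]);yaw=np.arctan2(ax[1],ax[0]);print("yaw",yaw,np.degrees(yaw))
R=np.array([[np.cos(yaw),-np.sin(yaw)],[np.sin(yaw),np.cos(yaw)]])
J=lambda p:(R.T@(p[:2]-c[:2])).round(1)
print("jig frame: plaque near",J(f(300,472,38)),J(f(418,440,38)),"stop top far/near",J(f(258,68,40)),J(f(262,105,40)))
print("knob centre",f(300,157,127),J(f(300,157,127)))
a,b=f(315,98,127),f(287,222,127);print("knob ends",J(a),J(b),np.linalg.norm(a-b),np.degrees(np.arctan2(*(a-b)[1::-1])))
b=R@np.array([45,0])+c[:2];print("expected knob if stop at +110",b)
```

```text
[ 6.81e+02 -2.00e-01  1.80e+01]
[ 717.7 -163.2   18. ]
[ 445.3 -223.1   18. ]
[408.5 -60.4  18. ]
centre [ 563.10509101 -111.72093504   18.        ]
len [np.float64(167.1), np.float64(279.0), np.float64(166.8), np.float64(279.0)]
yaw 0.21711049770872437 12.439515206694637
jig frame: plaque near [-93.9  30.7] [-91.9 -33.7] stop top far/near [128.4  -0.9] [106.8   2.1]
knob centre [ 608.51905516 -101.47967249  127.        ] [46.6  0.2]
knob ends [ 74.7 -14.5] [15.8 14.5] 65.64307982014981 -13.744308963290528
expected knob if stop at +110 [ 607.04866874 -102.02753643]
```

Request:
step_arm --plan '[[[570, -392, 0, 26.5, 1], [570, -392, 0, 26.5, 1], [570, -392, 0, 26.5, 1], [570, -392, 0, 26.5, 1], [570, -392, 0, 26.5, 1], [570, -392, 0, 26.5, 1], [570, -392, 0, 26.5, 1], [570, -392, 0, 26.5, 1]]]'

```text
t: 0.77
eef_pos: [364.3, -363.9, 214.6]
tcp_rot: [-3.142, 0.0, -0.241]
ft_force: [0.3, 0.1, -0.4]
opening: 1.0
grip_force: 0.0
```

Request:
step_arm --plan '[[[174, -312.5, 0, 0, 1], [174, -312.5, 0, 0, 1], [174, -312.5, 0, 0, 1], [174, -312.5, 0, 0, 1], [174, -312.5, 0, 0, 1], [174, -312.5, 0, 0, 1], [174, -312.5, 0, 0, 1], [174, -312.5, 0, 0, 1]]]'

```text
t: 1.43
eef_pos: [591.3, -119.5, 214.4]
tcp_rot: [3.142, 0.0, -0.241]
ft_force: [0.4, -1.3, 0.4]
opening: 1.003
grip_force: 0.0
```

Request:
step_arm --plan '[[[17, -30, 0, 0, 1], [17, -30, 0, 0, 1], [17, -30, 0, 0, 1]]]'

```text
t: 1.68
eef_pos: [614.4, -94.8, 213.8]
tcp_rot: [3.142, 0.001, -0.238]
ft_force: [-0.2, 0.1, -0.2]
opening: 0.999
grip_force: 0.0
```

Run:
```python
from h import *
s=env.state();c=env.get_calibration("wrist");im=env.read_camera("wrist")
cv2.imwrite("pics/w1.png",cv2.resize(im,None,fx=1.5,fy=1.5))
print(s["eef_pos"],s["tcp_rot"],s["t"],np.round(c["K"],1).tolist(),proj("wrist",[608,-102,127],c)*1.5,proj("wrist",s["eef_pos"],c)*1.5)
import json;json.dump({k:np.array(v).tolist() for k,v in c.items()},open("w1.json","w"))
```

```text
[614.4259588  -94.7814688  213.77059703] [ 3.14151991e+00  1.17744857e-03 -2.37910037e-01] 1.6833 [[297.3, 0.0, 255.8], [0.0, 297.3, 188.1], [0.0, 0.0, 1.0]] [395.99512893 294.47873569] [380.92220787 344.20411419]
```

View pics/w1.png

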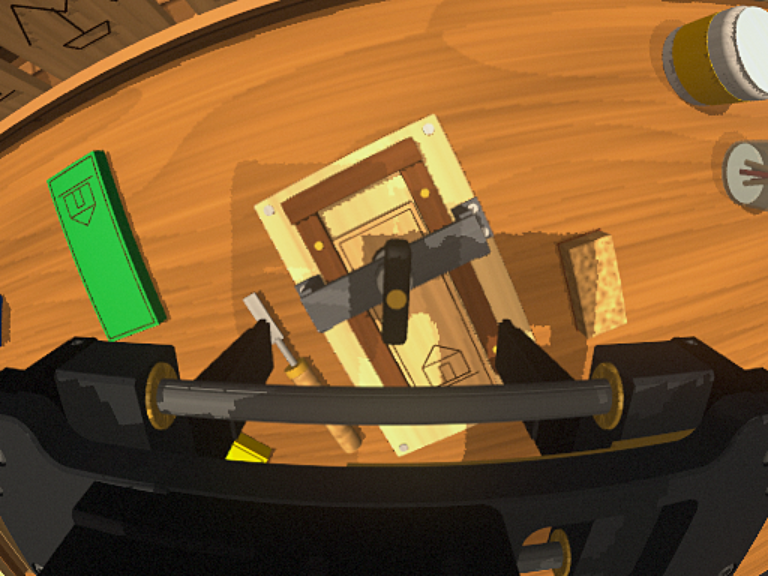

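The knob's yellow cap shows at (396,299) and its bar runs from (398,241) to (396,340), close to where I predicted it at (396,294).

Run:
```python
from h import *
import json;c=json.load(open("w1.json"))
f=lambda u,v,z:pt("wrist",(u+.5)/1.5-.5,(v+.5)/1.5-.5,z,c)
print("cap",f(396.5,299,128)); a,b=f(398.5,241,127),f(396,341,127);print(a,b,(a+b)/2,np.linalg.norm(a-b),np.degrees(np.arctan2(*(a-b)[1::-1])))
s=env.state();print(s["eef_pos"],s["t"])
C=[f(*p,18) for p in((257,205),(435,114))];print(C,np.linalg.norm(C[0]-C[1]))
print("near end plaque house-left",f(404,455,18))
```

```text
cap [ 605.64458985 -101.58145058  128.        ]
[ 639.65067869 -110.78242712  127.        ] [578.60853893 -95.00884905 127.        ] [ 609.12960881 -102.89563808  127.        ] 63.04719336320264 -14.488568684901496
[613.72933705 -95.87722664 213.96575278] 1.7333
[array([679.39945261,  -1.38287938,  18.        ]), array([ 716.34603879, -163.09070219,   18.        ])] 165.87486303813304
near end plaque house-left [408.2931623  -66.87665795  18.        ]
```

Request:
step_arm --plan '[[[-5.5, 8.2, 0, 0, 0.5], [-5.5, 8.2, 30, 0, 0.5], [-5.5, 8.2, 60, 0, 0.5], [-5.5, 8.2, 90, 0, 0.5], [-5.5, 8.2, 110, 0, 0.5], [-5.5, 8.2, 120, 0, 0.5], [-5.5, 8.2, 120, 0, 0.5], [-5.5, 8.2, 120, 0, 0.5]]]'

```text
t: 2.4
eef_pos: [606.4, -104.0, 95.3]
tcp_rot: [3.141, -0.0, -0.242]
ft_force: [-0.6, -0.1, -0.0]
opening: 0.749
grip_force: 0.0
```

Request:
step_arm --plan '[[[0, 0, 0, 0, -1], [0, 0, 0, 0, -1], [0, 0, 0, 0, -1], [0, 0, 0, 0, -1], [0, 0, 0, 0, -1], [0, 0, 0, 0, -1], [0, 0, 0, 0, -1], [0, 0, 0, 0, -1]]]'

```text
t: 3.07
eef_pos: [606.6, -103.0, 94.6]
tcp_rot: [3.142, 0.0, -0.241]
ft_force: [-0.1, -0.0, -0.7]
opening: 0.246
grip_force: 0.0
```

```bash
cat > st.py <<'E'
from h import *
s=env.state();print({k:np.round(s[k],3).tolist() for k in("t","eef_pos","tcp_rot","ft_force","moment","opening","grip_force","joints")})
E
python3 st.py
```

```text
{'t': 3.067, 'eef_pos': [606.646, -102.972, 94.625], 'tcp_rot': [3.142, 0.0, -0.241], 'ft_force': [-0.106, -0.036, -0.68], 'moment': [0.029, 0.03, 0.013], 'opening': 0.246, 'grip_force': 0.0, 'joints': [-0.275, 0.614, 1.699, -0.0, 0.828, 1.536]}
```

Request:
step_arm --plan '[[[0, 0, 0, 0, -1], [0, 0, 0, 0, -1], [0, 0, 0, 0, -1], [0, 0, 0, 0, -1], [0, 0, 0, 0, -1], [0, 0, 0, 0, -1]]]'

```text
t: 3.57
eef_pos: [607.1, -101.2, 94.7]
tcp_rot: [-3.139, -0.0, -0.242]
ft_force: [3.0, 13.2, 0.5]
opening: 0.17
grip_force: 29.9
```

```bash
python3 st.py
```

```text
{'t': 3.567, 'eef_pos': [607.066, -101.175, 94.671], 'tcp_rot': [-3.139, -0.0, -0.242], 'ft_force': [2.976, 13.154, 0.503], 'moment': [2.234, -0.582, -0.278], 'opening': 0.17, 'grip_force': 29.864, 'joints': [-0.274, 0.614, 1.699, 0.003, 0.828, 1.537]}
```

Request:
step_arm --plan '[[[0, -1.85, 0, 0, -1], [0, -1.85, 0, -5, -1], [0, -1.85, -0.2, -10, -1], [0, -1.85, -0.4, -16, -1], [0, -1.85, -0.6, -22, -1], [0, -1.85, -0.8, -28, -1], [0, -1.85, -0.9, -33, -1]]]'

```text
t: 4.15
eef_pos: [607.2, -100.7, 95.2]
tcp_rot: [-3.141, -0.0, 0.34]
ft_force: [1.1, 4.3, -2.6]
opening: 0.167
grip_force: 29.8
```

```bash
python3 st.py
```

```text
{'t': 4.15, 'eef_pos': [607.178, -100.698, 95.234], 'tcp_rot': [-3.141, -0.0, 0.34], 'ft_force': [1.112, 4.295, -2.562], 'moment': [0.602, -0.408, -0.259], 'opening': 0.167, 'grip_force': 29.817, 'joints': [-0.272, 0.614, 1.698, 0.001, 0.83, 0.958]}
```

Request:
step_arm --plan '[[[0.2, -0.4, -0.2, -7, -1], [0.2, -0.4, -0.4, -14, -1], [0.2, -0.4, -0.6, -21, -1], [0.2, -0.4, -0.8, -28, -1], [0.2, -0.4, -1.0, -35, -1], [0.2, -0.4, -1.2, -42, -1], [0.2, -0.4, -1.4, -49, -1], [0.2, -0.4, -1.6, -56, -1]]]'

```text
t: 4.82
eef_pos: [607.1, -100.4, 96.5]
tcp_rot: [-3.141, -0.0, 1.318]
ft_force: [1.4, 3.1, -4.7]
opening: 0.162
grip_force: 29.9
```

```bash
python3 st.py
```

```text
{'t': 4.817, 'eef_pos': [607.137, -100.419, 96.545], 'tcp_rot': [-3.141, -0.0, 1.318], 'ft_force': [1.435, 3.11, -4.707], 'moment': [0.463, -0.583, -0.117], 'opening': 0.162, 'grip_force': 29.878, 'joints': [-0.271, 0.612, 1.697, 0.001, 0.833, -0.019]}
```

Request:
step_arm --plan '[[[0.3, 0, 0, -7, -1], [0.3, 0, -0.2, -14, -1], [0.3, 0, -0.4, -21, -1], [0.3, 0, -0.6, -28, -1], [0.3, 0, -0.8, -35, -1], [0.3, 0, -1.0, -42, -1], [0.3, 0, -1.0, -50, -1], [0.3, 0, -1.0, -50, -1]]]'

```text
t: 5.48
eef_pos: [607.0, -100.3, 97.9]
tcp_rot: [-3.141, -0.001, 2.191]
ft_force: [-0.4, 0.3, -1.9]
opening: 0.167
grip_force: 29.9
```

```bash
python3 st.py
```

```text
{'t': 5.483, 'eef_pos': [607.001, -100.33, 97.881], 'tcp_rot': [-3.141, -0.001, 2.191], 'ft_force': [-0.412, 0.324, -1.931], 'moment': [0.127, -0.167, -0.08], 'opening': 0.167, 'grip_force': 29.932, 'joints': [-0.271, 0.61, 1.697, 0.0, 0.835, -0.891]}
```

Request:
step_arm --plan '[[[0, 0, 0, 0, 0], [0, 0, 0, 0, 0], [0, 0, 0, 0, 0], [0, 0, 0, 0, 0], [0, 0, -20, 0, 0], [0, 0, -40, 0, 0], [0, 0, -60, 0, 0], [0, 0, -60, 0, 0]]]'

```text
t: 6.15
eef_pos: [608.7, -100.9, 161.8]
tcp_rot: [3.138, 0.004, 2.184]
ft_force: [1.0, -0.1, 1.3]
opening: 0.5
grip_force: 0.0
```

Run:
```python
from h import *
s=env.state();print(s["eef_pos"],s["tcp_rot"],s["opening"])
im=env.read_camera("top")[125:255,200:360]
cv2.imwrite("pics/topd.png",cv2.resize(im,None,fx=4.6,fy=4.6,interpolation=cv2.INTER_CUBIC))
yaw=.217;e=np.array([np.cos(yaw),np.sin(yaw)]);c=np.array([607,-100.3])-45*e
t=c-125*e;d=t-s["eef_pos"][:2];p=s["tcp_rot"][2];x=np.array([np.cos(p),np.sin(p)]);y=np.array([x[1],-x[0]])
print("target",t,"tool",d@x,d@y,"turn",-np.degrees(yaw+np.pi-p))
```

```text
[ 608.65446834 -100.87469443  161.8460076 ] [3.13817152 0.00441153 2.18412028] 0.5001065879975679
target [ 440.98688323 -136.90116203] tool 67.04731912181468 -157.84480498826954 turn -67.29231012960604
```

Request:
step_arm --plan '[[[67, -158, 0, -67, -1], [67, -158, 0, -67, -1], [67, -158, 0, -67, -1], [67, -158, 0, -67, -1], [67, -158, 0, -67, -1], [67, -158, 0, -67, -1], [67, -158, 0, -67, -1], [67, -158, 0, -67, -1]]]'

```text
t: 6.87
eef_pos: [438.9, -136.9, 157.5]
tcp_rot: [3.141, -0.001, -3.093]
ft_force: [-0.2, 0.3, -0.0]
opening: 0.018
grip_force: 0.0
```

Request:
step_arm --plan '[[[0, 0, 0, -7, -1], [0, 0, 0, -10, -1], [0, 0, 0, -10, -1]]]'

```text
t: 7.12
eef_pos: [439.1, -136.7, 157.4]
tcp_rot: [3.141, -0.001, -2.922]
ft_force: [-0.0, -0.4, 0.1]
opening: 0.003
grip_force: 0.0
```

Run:
```python
from h import *
s=env.state();c=env.get_calibration("wrist");im=env.read_camera("wrist")
cv2.imwrite("pics/w2.png",cv2.resize(im,None,fx=1.5,fy=1.5))
print(s["eef_pos"],s["tcp_rot"],s["t"],s["opening"])
yaw=.217;e=np.array([np.cos(yaw),np.sin(yaw)]);J=np.array([607,-100.3])-45*e;n=np.array([-e[1],e[0]])
for x in(-92,-70):print(x,[(proj("wrist",[*(J+x*e+y*n),38],c)*1.5).round() for y in(-35,35)])
import json;json.dump({k:np.array(v).tolist() for k,v in c.items()},open("w2.json","w"))
```

```text
[ 439.13957373 -136.72654781  157.4053054 ] [ 3.14103089e+00 -8.83629936e-04 -2.92180040e+00] 7.1167 0.003172687402149669
-92 [array([333., 324.]), array([434., 324.])]
-70 [array([334., 353.]), array([432., 353.])]
```

View pics/w2.png

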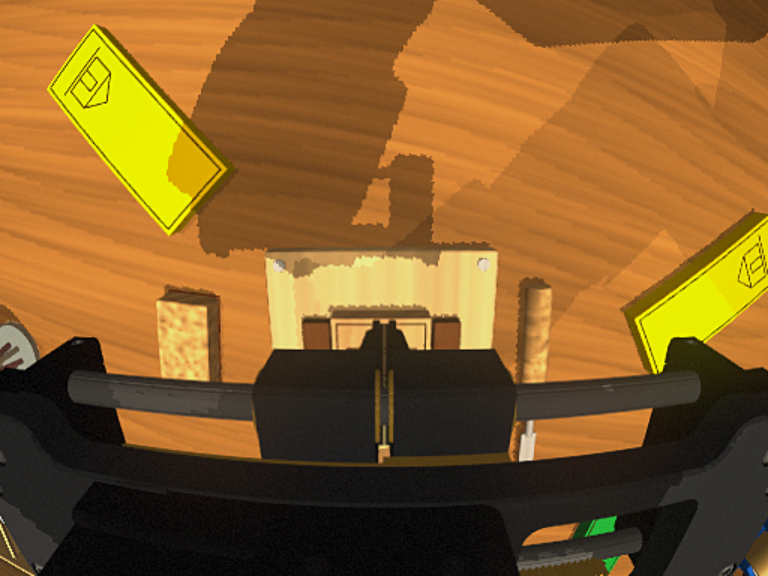

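The plaque's near edge is at row 319, against 324 predicted for x = -92 mm, so its near end is at about -94 mm. It is centred between the rails, at columns 331–431. The fingers can go down behind it.

Request:
step_arm --plan '[[[0, 0, 35, 0, -1], [0, 0, 70, 0, -1], [0, 0, 105, 0, -1], [0, 0, 120, 0, -1], [0, 0, 130, 0, -1], [0, 0, 131, 0, -1], [0, 0, 131, 0, -1]]]'

```text
t: 7.75
eef_pos: [439.2, -136.7, 26.6]
tcp_rot: [3.141, -0.001, -2.925]
ft_force: [-0.7, 0.1, -0.4]
opening: 0.006
grip_force: 0.0
```

Request:
step_arm --plan '[[[-2, 0, 0, 0, -1], [-5, 0, 0, 0, -1], [-8, 0, 0, 0, -1], [-11, 0, 0, 0, -1], [-14, 0, 0, 0, -1], [-17, 0, 0, 0, -1], [-20, 0, 0, 0, -1], [-22, 0, 0, 0, -1]]]'

```text
t: 8.42
eef_pos: [461.1, -131.9, 27.2]
tcp_rot: [3.141, -0.0, -2.923]
ft_force: [-3.3, -0.8, 2.0]
opening: 0.004
grip_force: 1.1
```

```bash
python3 st.py
```

```text
{'t': 8.417, 'eef_pos': [461.066, -131.924, 27.166], 'tcp_rot': [3.141, -0.0, -2.923], 'ft_force': [-3.255, -0.751, 2.032], 'moment': [0.018, 0.219, 0.013], 'opening': 0.004, 'grip_force': 1.12, 'joints': [-0.416, 0.589, 2.079, -0.0, 0.474, -2.205]}
```

Request:
step_arm --plan '[[[-2, 0, 0, 0, -1], [-4, 0, 0, 0, -1], [-6, 0, 0, 0, -1], [-8, 0, 0, 0, -1], [-10, 0, 0, 0, -1], [-12, 0, 0, 0, -1], [-14, 0, 0, 0, -1], [-16, 0, 0, 0, -1]]]'

```text
t: 9.08
eef_pos: [476.8, -128.6, 27.1]
tcp_rot: [-3.141, 0.0, -2.923]
ft_force: [-1.4, -1.0, 1.2]
opening: 0.01
grip_force: 1.0
```

Request:
step_arm --plan '[[[-1, 0, 0, 0, -1], [-1.6, 0, 0, 0, -1], [-2.2, 0, 0, 0, -1], [-2.8, 0, 0, 0, -1], [-3.4, 0, 0, 0, -1], [-4, 0, 0, 0, -1]]]'

```text
t: 9.58
eef_pos: [480.6, -127.7, 27.1]
tcp_rot: [-3.142, 0.0, -2.923]
ft_force: [-0.1, 0.2, 0.8]
opening: 0.005
grip_force: 0.7
```

Request:
step_arm --plan '[[[-0.6, 0, 0, 0, -1], [-1.2, 0, 0, 0, -1], [-1.8, 0, 0, 0, -1], [-2.4, 0, 0, 0, -1], [-3.0, 0, 0, 0, -1]]]'

```text
t: 10.0
eef_pos: [483.0, -127.1, 27.1]
tcp_rot: [3.141, -0.001, -2.923]
ft_force: [-8.1, -4.5, 4.2]
opening: 0.002
grip_force: 4.0
```

Request:
step_arm --plan '[[[-0.5, 0, 0, 0, -1], [-1, 0, 0, 0, -1], [-1.5, 0, 0, 0, -1]]]'

```text
t: 10.25
eef_pos: [483.1, -127.0, 27.1]
tcp_rot: [3.14, -0.004, -2.923]
ft_force: [-14.7, -10.6, 8.5]
opening: 0.002
grip_force: 8.2
```

Request:
step_arm --plan '[[[3, 0, 0, 0, -1], [15, 0, 0, 0, -1], [15, 0, -40, 0, -1], [15, 0, -80, 0, -1], [15, 0, -120, 0, -0.2], [15, 0, -132, 0, 0], [15, 0, -132, 0, 0], [15, 0, -132, 0, 0]]]'

```text
t: 10.92
eef_pos: [470.5, -130.0, 159.5]
tcp_rot: [-3.14, 0.002, -2.923]
ft_force: [0.5, 0.3, -0.0]
opening: 0.229
grip_force: 0.0
```

Run:
```python
from h import *
s=env.state();print(s["eef_pos"],s["tcp_rot"])
im=env.read_camera("top");cv2.imwrite("pics/top2.png",im)
im2=env.read_camera("side");cv2.imwrite("pics/side2.png",im2)
a=cv2.resize(im[128:218,220:310],None,fx=4.4,fy=4.4,interpolation=cv2.INTER_CUBIC)
b=cv2.resize(im2[155:245,210:300],None,fx=4.4,fy=4.4,interpolation=cv2.INTER_CUBIC)
cv2.imwrite("pics/cmp.png",np.hstack([a,b]))
```

```text
[ 470.50551385 -130.03680232  159.46627325] [-3.14044014e+00  1.65886007e-03 -2.92334869e+00]
```

View pics/cmp.png

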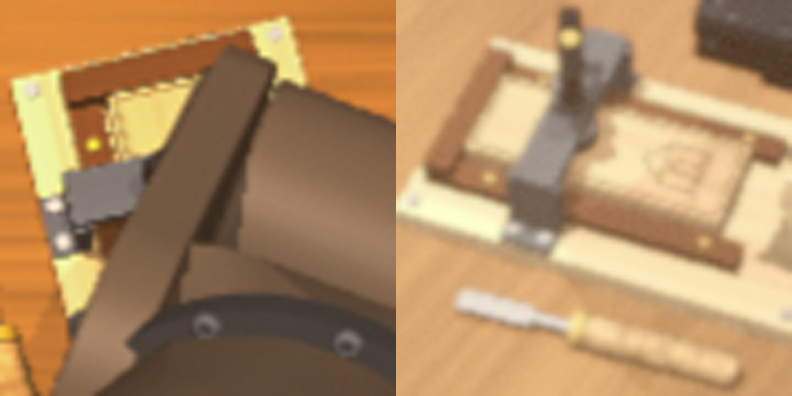

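Both views show the plaque's far end meeting the stop with no light gap: top crop around (130,95), side crop around (470,110). Next I go back to the knob at yaw 2.19.

Request:
step_arm --plan '[[[-20, 0, 0, 7, 0], [-55, 0, 0, 14, 0], [-90, -0.5, 0, 21, 0], [-125, -0.5, 0, 28, 0], [-140, -0.5, 0, 35, 0], [-140, -0.5, 0, 42, 0], [-140, -0.5, 0, 49, 0], [-140, -0.5, 0, 56, 0]]]'

```text
t: 11.68
eef_pos: [606.7, -99.8, 156.6]
tcp_rot: [-3.14, -0.003, 2.377]
ft_force: [-0.0, 0.4, -0.1]
opening: 0.499
grip_force: 0.0
```

Request:
step_arm --plan '[[[0, 0, 0, 7, 0], [0, 0, 0, 11.2, 0], [0, 0, 0, 11.2, 0], [0, 0, 0, 11.2, 0]]]'

```text
t: 12.02
eef_pos: [606.7, -100.1, 157.6]
tcp_rot: [-3.14, -0.002, 2.19]
ft_force: [-0.0, -1.8, -0.9]
opening: 0.498
grip_force: 0.0
```

Request:
step_arm --plan '[[[0, 0, 30, 0, 0], [0, 0, 50, 0, 0], [0, 0, 59.5, 0, 0], [0, 0, 59.5, 0, -1], [0, 0, 59.5, 0, -1], [0, 0, 59.5, 0, -1], [0, 0, 59.5, 0, -1], [0, 0, 59.5, 0, -1]]]'

```text
t: 12.68
eef_pos: [607.4, -100.3, 100.6]
tcp_rot: [3.141, 0.001, 2.187]
ft_force: [0.8, -0.5, 0.3]
opening: 0.209
grip_force: 0.0
```

Request:
step_arm --plan '[[[0, 0, 0, 0, -1], [0, 0, 0, 0, -1], [0, 0, 0, 0, -1]]]'

```text
t: 12.93
eef_pos: [607.1, -100.5, 100.4]
tcp_rot: [3.141, 0.001, 2.187]
ft_force: [-2.3, -1.1, 6.9]
opening: 0.171
grip_force: 30.0
```

```bash
python3 st.py
```

```text
{'t': 12.933, 'eef_pos': [607.146, -100.46, 100.443], 'tcp_rot': [3.141, 0.001, 2.187], 'ft_force': [-2.278, -1.057, 6.889], 'moment': [-0.248, 0.357, -0.069], 'opening': 0.171, 'grip_force': 29.999, 'joints': [-0.271, 0.606, 1.696, -0.0, 0.839, -0.887]}
```

Request:
step_arm --plan '[[[0, 0, 0.2, 7, -1], [0, 0, 0.4, 14, -1], [0, 0, 0.6, 21, -1], [0, 0, 0.8, 28, -1], [0, 0, 1.0, 35, -1], [0, 0, 1.2, 42, -1], [0, 0, 1.4, 49, -1], [0, 0, 1.6, 56, -1]]]'

```text
t: 13.6
eef_pos: [607.1, -100.5, 98.9]
tcp_rot: [3.141, 0.0, 1.204]
ft_force: [-3.0, -2.2, 5.5]
opening: 0.163
grip_force: 30.0
```

```bash
python3 st.py
```

```text
{'t': 13.6, 'eef_pos': [607.144, -100.481, 98.871], 'tcp_rot': [3.141, 0.0, 1.204], 'ft_force': [-2.999, -2.162, 5.496], 'moment': [-0.387, 0.53, 0.11], 'opening': 0.163, 'grip_force': 29.999, 'joints': [-0.271, 0.609, 1.697, -0.001, 0.835, 0.096]}
```

Request:
step_arm --plan '[[[0, 0, 0.1, 4, -1], [0, 0, 0.2, 8, -1], [0, 0, 0.3, 12, -1], [0, 0, 0.4, 16, -1], [0, 0, 0.5, 20, -1]]]'

```text
t: 14.02
eef_pos: [607.1, -100.5, 98.4]
tcp_rot: [3.141, 0.0, 0.857]
ft_force: [-3.3, -1.3, 6.4]
opening: 0.166
grip_force: 30.0
```

```bash
python3 st.py
```

```text
{'t': 14.017, 'eef_pos': [607.119, -100.513, 98.355], 'tcp_rot': [3.141, 0.0, 0.857], 'ft_force': [-3.262, -1.298, 6.37], 'moment': [-0.399, 0.512, 0.097], 'opening': 0.166, 'grip_force': 30.002, 'joints': [-0.271, 0.609, 1.697, -0.001, 0.834, 0.443]}
```

Request:
step_arm --plan '[[[0, 0, 0.05, 3, -1], [0, 0, 0.15, 6, -1]]]'

```text
t: 14.18
eef_pos: [607.1, -100.5, 98.2]
tcp_rot: [3.141, 0.0, 0.754]
ft_force: [-2.9, -1.2, 7.3]
opening: 0.165
grip_force: 30.0
```

```bash
python3 st.py
```

```text
{'t': 14.183, 'eef_pos': [607.114, -100.516, 98.236], 'tcp_rot': [3.141, 0.0, 0.754], 'ft_force': [-2.947, -1.151, 7.344], 'moment': [-0.381, 0.597, 0.125], 'opening': 0.165, 'grip_force': 30.006, 'joints': [-0.271, 0.609, 1.697, -0.001, 0.834, 0.547]}
```

Request:
step_arm --plan '[[[0, 0, 0.05, 3, -1], [0, 0, 0.15, 6, -1]]]'

```text
t: 14.35
eef_pos: [607.1, -100.5, 98.1]
tcp_rot: [3.141, -0.0, 0.649]
ft_force: [-4.2, -1.9, 7.9]
opening: 0.168
grip_force: 30.0
```

```bash
python3 st.py
```

```text
{'t': 14.35, 'eef_pos': [607.107, -100.496, 98.147], 'tcp_rot': [3.141, -0.0, 0.649], 'ft_force': [-4.161, -1.94, 7.908], 'moment': [-0.423, 0.66, 0.266], 'opening': 0.168, 'grip_force': 30.009, 'joints': [-0.271, 0.609, 1.697, -0.001, 0.834, 0.651]}
```

Request:
step_arm --plan '[[[0, 0, 0.05, 3, -1], [0, 0, 0.15, 6, -1]]]'

```text
t: 14.52
eef_pos: [607.1, -100.5, 98.1]
tcp_rot: [3.141, -0.0, 0.544]
ft_force: [-3.3, -1.3, 9.0]
opening: 0.167
grip_force: 30.0
```

```bash
python3 st.py
```

```text
{'t': 14.517, 'eef_pos': [607.118, -100.509, 98.06], 'tcp_rot': [3.141, -0.0, 0.544], 'ft_force': [-3.33, -1.284, 9.04], 'moment': [-0.454, 0.631, 0.262], 'opening': 0.167, 'grip_force': 30.014, 'joints': [-0.271, 0.61, 1.697, -0.001, 0.834, 0.756]}
```

Request:
step_arm --plan '[[[0, 0, 0, 0, -1]]]'

```text
t: 14.6
eef_pos: [607.1, -100.5, 98.1]
tcp_rot: [3.14, -0.0, 0.544]
ft_force: [-3.1, -2.0, 7.4]
opening: 0.166
grip_force: 30.0
```

```bash
python3 st.py
```

```text
{'t': 14.6, 'eef_pos': [607.113, -100.518, 98.061], 'tcp_rot': [3.14, -0.0, 0.544], 'ft_force': [-3.104, -2.015, 7.423], 'moment': [-0.412, 0.63, 0.055], 'opening': 0.166, 'grip_force': 30.002, 'joints': [-0.271, 0.61, 1.697, -0.001, 0.834, 0.757]}
```

Request:
step_arm --plan '[[[0, 0, 0, 0.7, -1]]]'

```text
t: 14.68
eef_pos: [607.1, -100.5, 98.1]
tcp_rot: [3.141, -0.0, 0.535]
ft_force: [-3.3, -1.1, 7.3]
opening: 0.168
grip_force: 30.0
```

```bash
python3 st.py
```

```text
{'t': 14.683, 'eef_pos': [607.12, -100.49, 98.076], 'tcp_rot': [3.141, -0.0, 0.535], 'ft_force': [-3.262, -1.111, 7.344], 'moment': [-0.423, 0.686, 0.276], 'opening': 0.168, 'grip_force': 30.014, 'joints': [-0.271, 0.61, 1.697, -0.001, 0.834, 0.766]}
```

Turning takes about 0.27 N m, some 0.16–0.17 above the free-running value, so the foot bears with roughly 15–17 N. Letting go and retreating upward.

Request:
step_arm --plan '[[[0, 0, 0, 0, 0], [0, 0, 0, 0, 0], [0, 0, 0, 0, 0], [0, 0, 0, 0, 0], [0, 0, -20, 0, 0], [0, 0, -50, 0, 0], [0, 0, -80, 0, 0], [0, 0, -100, 0, 0]]]'

```text
t: 15.35
eef_pos: [607.5, -100.2, 199.5]
tcp_rot: [3.14, -0.001, 0.534]
ft_force: [-0.2, 0.9, -0.3]
opening: 0.5
grip_force: 0.0
```

Request:
step_arm --plan '[[[0, 0, 0, 0, 0], [0, 0, 0, 0, 0]]]'

```text
t: 15.52
eef_pos: [607.3, -100.2, 197.8]
tcp_rot: [3.14, -0.001, 0.534]
ft_force: [-0.5, -0.2, -0.7]
opening: 0.499
grip_force: 0.0
```

Run:
```python
from h import *
s=env.state();print(s["eef_pos"],s["ft_force"])
im2=env.read_camera("side")
cv2.imwrite("pics/fin.png",cv2.resize(im2[145:255,200:330],None,fx=5,fy=5,interpolation=cv2.INTER_CUBIC))
```

```text
[ 607.27843596 -100.16719996  197.82054966] [-0.46087408 -0.24212461 -0.68801163]
```

View pics/fin.png

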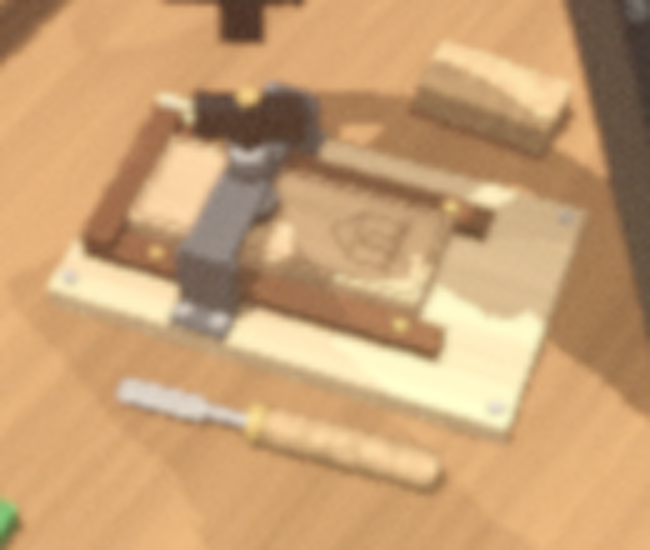

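The plaque sits against the stop at crop (140,190), the gripper is clear, and the gouge and sanding block are where they were. One numeric check of the near end before I hand in.

Run:
```python
from h import *
yaw=.217;e=np.array([np.cos(yaw),np.sin(yaw)]);J=np.array([607,-100.4])-45*e;n=np.array([-e[1],e[0]])
for x,y,z in((-70,35,38),(-70,-35,38),(-75,35,38),(-90,37.5,30),(-140,85,18),(-140,-85,18)):print(x,y,((proj("side",[*(J+x*e+y*n),z])-[200,145]+.5)*5).round())
```

```text
-70 35 [415. 308.]
-70 -35 [453. 220.]
-75 35 [424. 310.]
-90 37.5 [446. 330.]
-140 85 [505. 434.]
-140 -85 [587. 215.]
```

The plaque's near corner is seen at about (415,305), against (415,308) predicted for fully home, so it is home.

```bash
python3 -c "
from cell import env
print(env.job_done())"
```

```text
the job is handed in; nothing more can be done
None
```

I handed the job in at about 15.6 s of the 72 s allowed. The screw is broken loose, the plaque is home against the stop, and the foot is back down at an estimated 15–17 N judged from the turning torque; the hand-in gave no verdict.

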